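# Fit the return spring of a jeweller's bench cutter

### The arm

A 6-joint arm with a two-finger parallel gripper is mounted at the origin on the work surface. World frame = base frame: x ahead of the robot, y to its left, z up, the work surface at z = 0. Lengths are in m, angles in rad, forces in N, time in s.
With the tool pointing down it reaches from about 0.225 to 0.725 m from the base axis. Payload 3.1 kg.
Tool frame: the origin (TCP) lies on the front face of the gripper's body, between the roots of the fingers; the fingertips stand ctrl.tcp_to_tips ahead of it and the grasp point (between the pads) lies 54 mm ahead of it (ctrl.tcp_to_tips is the distance from the TCP to the fingertips, in m); z points along the fingers, y is the line along which they close (so a half turn about z gives the same grasp; the last joint's range is limited). The gripper opens to 85 mm and grips with 20 to 120 N. Pads are 22 mm wide; open, the fingers measure 114 mm over their backs; the gripper's body (76 mm by 85 mm) begins 54 mm behind the grasp point. The pads swing forward as they close: fully open they stand 13 mm farther back than shut.
Start: joints at [-1.279, 0.048, 0.099, 1.622, 0, 1.443], TCP at [0.214, -0.479, 0.304] pointing down, gripper open.
Joint ranges: [-2.91, 2.91], [-0.99, 1.94], [-1.21, 1.42], [-2.12, 2.29], [-1.49, 1.47], [-3.14, 3.14]. Speed limits (rad/s): [2.79, 2.79, 3.14, 3.14, 3.14, 3.14].

### API

Orientations are given as a rotation vector (axis times angle).
In Python, from bench import ctrl gives the robot as it stands.
- The arm moves only by the shell command python3 -m crank 'ROWS'. ROWS is JSON, a list of rows, each a list of 7 numbers: the shift along the world's x, y, z in cm, then the turn, a rotation vector about the world's x, y, z in rad, then the opening, from -1 (shut) to 1 (fully open). In form: [[tx, ty, tz, wx, wy, wz, grip], ...]. A call has 1 to 8 rows; each row is the pose to reach, as a shift and turn from the pose commanded when the call began; what a row does not reach only later rows make up. A row lasts 1/10 s, in which the tool goes at most 50 mm and 8.59 degrees, less where a joint would pass 70% of its speed; a pose out of reach is approached as far as the arm can. A call with a gripper value outside its range is refused whole. The fingers move at their own pace and stop on an object; the grip force is fixed at half the most. Time passes only in rows, so rows that repeat a pose let the fingers close. It gives the time, the measured TCP pose, the force, the opening and the grip force at its end, in the units of the state.
- ctrl.read_state(): the state, without advancing time (a new reading comes with each control period).
- ctrl.grab_frame(name): name is "scene" or "top"; returns the picture (384x512x3 uint8, red, green, blue); there is no depth.
- ctrl.get_calibration(name): a dict with "intrinsics" (3x3 intrinsics, pixels), "eye" and "attitude" of the camera in the world. Camera axes: x right, y up, looking along -z (the intrinsics and any distortion apply to the point x, -y, -z); pixel columns grow to the right and rows downward; lengths in m; the calibration is good to about 2 mm. A picture is of the moment at which its call begins. get_calibration takes no time and is no camera call.
- ctrl.close_job(): hands the job in; it is judged then, once.
The state is a dict: "clock": time; "joint_positions": joint angles; "qd": joint speeds; "effort": joint torques, N m; "tool_pos": TCP position; "eef_rot": TCP orientation; "ft_force": force on the tool from outside, world axes, zero at the start; "ft_torque": the same for the moment, N m; "grip_width": finger opening in m; "finger_force": force on a finger pad.
Only numpy, scipy, OpenCV 4.12 (cv2) and the standard library are available. Lean on these libraries where they do the work, as an engineer would, in place of code of your own. Each camera call takes 0.05 s, during which the arm holds its last target. There are 200 camera calls.

### The job

Put the return spring back on the little bench cutter: take it off its wooden cradle, feel its bent hook down into the hole of the cross bar, then stretch the spring and drop its eye over the headed post on the lever, so that it hangs under the head and draws the lever home against its stop. Do not force the hook against the bar, do not overstretch the spring, and leave the other things on the bench where they are.

Things in the scene. Friction and masses are not known exactly. Their poses are not given: they have to be found in the camera images.
- cutter: The bench cutter's fixed base plate, 170 (x) x 210 (y) x 10 mm; z up, origin on its underside, 10 mm to +x of its middle. On it: a dark saddle block 50 (x) x 34 mm, flat top 40 mm up, at x -30, y -17, under the middle of the fitted spring; a die block 45 x 40 mm, 60 mm tall, at x 46, y 35; the lever's pivot at x 45, y 83. A steel anchor bar crosses it near y -82 (see bar_zero).
- bar_zero (a point): A zero point for the anchor bar, at the height of its flat top, 44 mm up; axes as the cutter. The bar, 84 mm (x) by 18 mm (y), has one upright hole in its middle, 8 mm wide, 1 mm chamfer, over 30 mm deep. The bar is clamped so that the hole is on the x line through this point, 4 to 40 mm to its +x; just where is not reported, so feel or look. 25 N on the bar is too much.
- lever (a joint): Swing of the lever about its upright pivot, rad: 0 is home against its stop, growing as the post moves to the cutter's +y (75 mm from pivot to post), up to 0.35. It starts a little out and, with slight friction (about 0.7 N at the post), stays until the spring pulls it.
- post_top (a point): Centre of the top of the headed post on the lever, 52.5 mm above the bench; moves with the lever. Head 11 mm across, 3 mm high; below it a 6 mm thick neck, 5.5 mm high, then a collar 25 mm across on which the eye sits. With the lever home it is at x -30, y 83 mm in the cutter's frame. The lever's arm, 16 mm wide, runs from here to the cutter's +x, its black handle to -x.
- hook_tip (a point): Round lower tip of the hook, a 4 mm thick pin hanging 24 mm below the spring's centre line. Spring axes: y along it from hook to eye, z up. 12 mm thick; from the pin, slack: hook grip 25, eye grip 105, eye centre 130 mm. Starts slack, level, pin down, on the cradle. It is hooked in with its y towards the post and, let go, lies level on bar and saddle, the pin 22 mm deep.
- hook_grip (a point): Centre of the tight turns beside the hook, 24 mm long and 12 mm thick, a place to grip across the spring (along its x); nothing beneath for 30 mm, both on the cradle and on the cutter.
- eye_grip (a point): Centre of the tight turns beside the eye, likewise 24 mm long and 12 mm thick, a place to grip and pull; moves with the eye, free beneath for 30 mm.
- eye (a point): Centre of the eye, a flat level ring of 4 mm wire, 17 mm clear inside, 25 mm outside, at the height of the spring's centre line. Sits on the post's collar when its centre is 6.5 mm below the post's top.
- spring_end (a joint): Stretch of the spring, m: 0 slack. Pulls with about 1.5 N at first and 200 N/m beyond; about 0.025 to 0.03 when fitted with the lever home, up to about 0.042 while being fitted to a lever that stands out. Above 0.058 it is overstretched.
- cradle: The fixed wooden cradle, 60 x 40 x 40 mm high, with a 14 mm wide groove along its y formed by two 5 mm high lips, in which the middle of the spring lies; origin at the centre of its underside.
- pliers: Bystander: red-handled pliers lying beyond the cradle.
- punch_mid (a point): Bystander: brass punch, 24 mm across and 32 mm tall, standing on the cutter's plate; its middle.
- cone: Bystander: grey thread cone 72 mm across, 100 mm tall.
- marker: Bystander: black marker pen.
- glasses: Bystander: safety glasses.
- jar: Bystander: small glass jar with a steel lid.
- disc: Bystander: white disc 48 mm across.
Mind the look-alikes: they are no part of the job. Leave any orange or pink look-alike of the part that bears hook_tip alone.

How it is judged:
By the outcome, as a careful person would: the job done as asked, in the order asked, and still so for the second after the job is handed in, with the robot touching nothing.
It also fails if it takes over 70 s, if anything falls off the work surface, if the arm or the gripper's body presses on something with over 40 N, if the wrist force passes 120 N, or if a joint passes its speed limit or range.

## Working session

There is one attempt and no reset: what is moved stays moved. The work goes in short steps, Python scripts to look and compute and a shell command to move; the robot and the scene stay as the last step left them, time stands still between calls to the robot, and variables do not carry over. Pictures are saved under pics/ and viewed, at most 10 in all, crops included, and the job is handed in when it is done.

```bash
ls; mkdir -p pics; python3 - <<'E'
from bench import ctrl
import cv2
for n in("scene","top"):
    im=ctrl.grab_frame(n); cv2.imwrite(f"pics/{n}0.png",im[:,:,::-1]); print(n,ctrl.get_calibration(n))
a=cv2.imread("pics/scene0.png");b=cv2.imread("pics/top0.png")
print(ctrl.tcp_to_tips,ctrl.read_state())
E
```

```text
pics
scene {'intrinsics': array([[355.8051128 ,   0.        , 259.62249087],
       [  0.        , 355.8051128 , 190.30705866],
       [  0.        ,   0.        ,   1.        ]]), 'eye': array([1.14914079, 0.15612747, 0.91224684]), 'attitude': array([0.44669558, 0.58253741, 1.7933419 ])}
top {'intrinsics': array([[443.89991633,   0.        , 250.01752239],
       [  0.        , 443.89991633, 198.56612853],
       [  0.        ,   0.        ,   1.        ]]), 'eye': array([ 0.38685893, -0.00944415,  1.53048393]), 'attitude': array([ 0.08586836, -0.10134571, -1.58340674])}
0.0726 {'clock': 0.1, 'joint_positions': array([-1.27881517e+00,  4.86879482e-02,  9.77586147e-02,  1.62200288e+00,
       -5.56174825e-07,  1.44302601e+00]), 'qd': array([-3.67641035e-05, -1.83542363e-03,  3.66959941e-03, -1.41284424e-03,
       -5.27846226e-04,  1.02804555e-03]), 'effort': array([ 1.78241826e-03, -3.39851797e+01,  3.20934677e+01,  1.58728380e-02,
       -1.85681897e-04, -3.44703530e-06]), 'tool_pos': array([ 0.21384265, -0.479041  ,  0.30283025]), 'eef_rot': array([-3.07057414e+00, -6.54070801e-01,  2.75841443e-04]), 'ft_force': array([-0.38271307,  0.21370309,  0.5455659 ]), 'ft_torque': array([ 0.02965699, -0.00471251, -0.03920447]), 'finger_force': 0.0, 'grip_width': 0.08503481650379033}
```

View pics/top0.png

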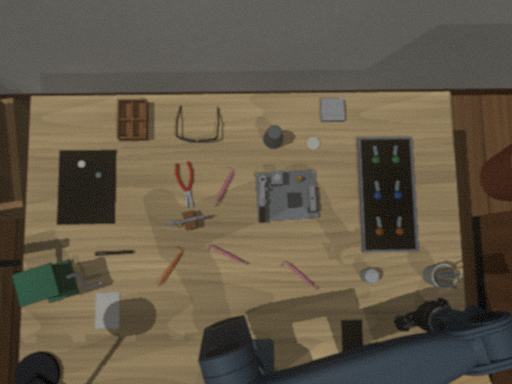

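View pics/scene0.png

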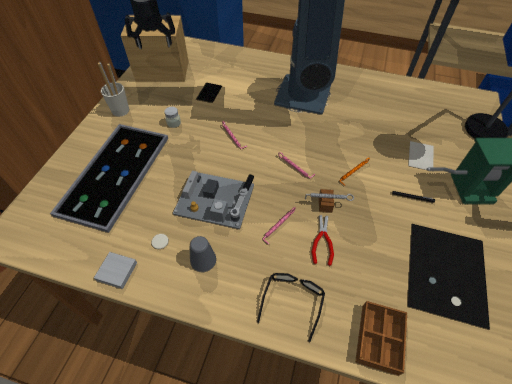

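Top view candidates for the spring: grey on the cradle (190,219), pink (225,186), (229,254) and (300,275), orange (171,266). I choose the grey one on the cradle, which is at (327,197) in scene. The cutter is at (288,195) in top and (214,199) in scene. Next is a close crop.

```bash
cat > h.py <<'E'
import numpy as np,cv2
from scipy.spatial.transform import Rotation as R
from bench import ctrl
def cam(n):
    c=ctrl.get_calibration(n); return c["intrinsics"],np.array(c["eye"]),R.from_rotvec(c["attitude"]).as_matrix()
def ray(n,u,v):
    K,e,A=cam(n); d=np.linalg.inv(K)@[u,v,1]; return e,A@(d*[1,-1,-1])
def onz(n,u,v,z):
    e,d=ray(n,u,v); return e+d*(z-e[2])/d[2]
def proj(n,p):
    K,e,A=cam(n); q=A.T@(np.array(p)-e)*[1,-1,-1]; q=K@q; return q[:2]/q[2]
def tri(a,b):
    (e1,d1),(e2,d2)=ray("top",*a),ray("scene",*b)
    d1/=np.linalg.norm(d1);d2/=np.linalg.norm(d2)
    s=np.linalg.lstsq(np.c_[d1,-d2],e2-e1,rcond=None)[0]
    p,q=e1+s[0]*d1,e2+s[1]*d2; return (p+q)/2,np.linalg.norm(p-q)
def crop(im,x,y,w,h,s):
    c=cv2.resize(im[y:y+h,x:x+w],None,fx=s,fy=s,interpolation=cv2.INTER_CUBIC)
    for i in range(-x%10,w,10): cv2.putText(c,str(x+i),(i*s,8),0,.3,(0,255,255),1); cv2.line(c,(i*s,10),(i*s,14),(0,255,255),1)
    for i in range(-y%10,h,10): cv2.putText(c,str(y+i),(0,i*s+4),0,.3,(0,255,255),1)
    return c
E
python3 - <<'E'
from h import *
s=cv2.imread("pics/scene0.png");t=cv2.imread("pics/top0.png")
A=np.vstack([crop(t,250,160,80,70,5)[:300,:400],crop(t,160,200,80,60,5)])
A=np.vstack([crop(t,250,165,80,60,5),crop(t,155,195,80,60,5)])
B=np.vstack([crop(s,170,165,100,70,4)[:280],crop(s,280,170,100,80,4)])
cv2.imwrite("pics/c1.png",np.hstack([A,B]))
E
```

```text
(no output)
```

View pics/c1.png

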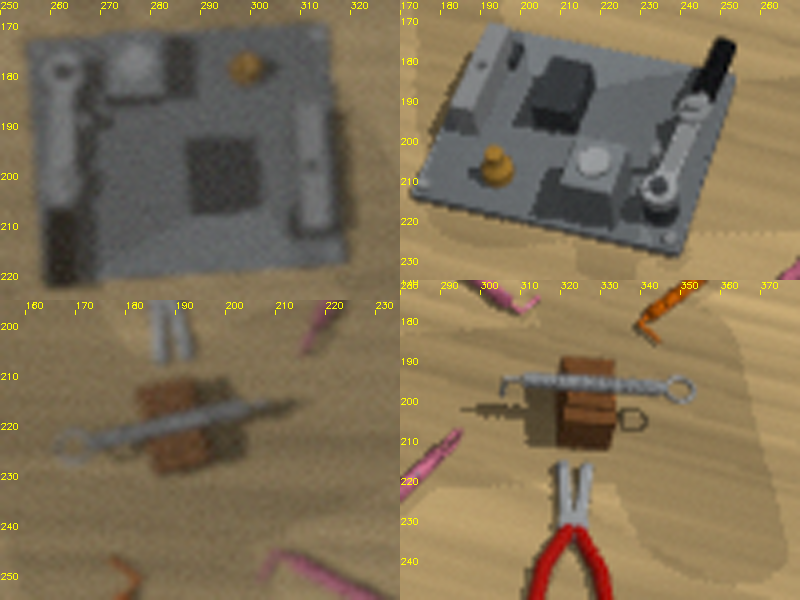

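The crops show the grey spring lying level on the cradle. Its eye is at top (169,224) and its hook at top (213,215). On the cutter, the bar hole is at top (312,198) / scene (190.5,181), and the post is at scene (243,191). Next I fit the poses.

```bash
python3 - <<'E'
from h import *
from scipy.optimize import least_squares
T=lambda x,y:(250+x/5,165+y/5); T2=lambda x,y:(155+x/5,195+(y-300)/5)
S=lambda x,y:(170+(x-400)/4,165+y/4); S2=lambda x,y:(280+(x-400)/4,170+(y-280)/4)
obs=[("top",T(27,40),(75,105,10)),("top",T(328,25),(75,-105,10)),("top",T(350,262),(-95,-105,10)),
("scene",S(412,197),(75,-105,10)),("scene",S(682,255),(75,105,10)),("scene",S(737,78),(-95,105,10)),
("top",T(63,70),(45,83,45)),("scene",S(658,187),(45,83,45)),("top",T(223,175),(-30,-17,40))]
def f(p):
    M=R.from_euler('z',p[2]).as_matrix(); return np.concatenate([proj(n,M@(np.array(q)/1e3)+[p[0],p[1],0])-np.array(o) for n,o,q in obs])
r=least_squares(f,[.4,-.15,0],loss='soft_l1'); p=r.x; print("cutter",p); print(f(p).reshape(-1,2).round(1))
M=R.from_euler('z',p[2]).as_matrix(); loc=lambda w:(M.T@(w-[p[0],p[1],0])*1e3).round(1)
for nm,a,b in [("hole",T(311,165),S(482,65)),("pivot",T(63,70),S(658,187)),("eye",T2(72,444),S2(680,389)),("hook",T2(293,405),S2(505,380)),("eyeg",T2(110,437),S2(640,387))]:
    w,e=tri(a,b);print(nm,w.round(4),round(e,4),loc(w))
print("hole z44",loc(onz("top",*T(311,165),.044)),loc(onz("scene",*S(482,65),.044)))
print("post z52",loc(onz("scene",*S(693,105),.0525)))
for nm,a,b in [("eye",T2(72,444),S2(680,389)),("hook",T2(293,405),S2(505,380))]: print(nm,onz("top",*a,.046),onz("scene",*b,.046))
im=cv2.cvtColor(cv2.imread("pics/top0.png"),cv2.COLOR_BGR2HSV)
E
```

```text
cutter [ 0.58881042 -0.1525367   0.04914174]
[[-0.5 -0.2]
 [-0.6 -1. ]
 [-0.9  0.2]
 [-1.2 -1. ]
 [-1.3 -0.6]
 [-0.5 -1.2]
 [-0.5  0.2]
 [-0.2 -0.1]
 [-1.6 -0.5]]
hole [ 0.563  -0.2345  0.0436] 0.0022 [-29.8 -80.6  43.6]
pivot [ 0.6301 -0.0679  0.0451] 0.0024 [45.4 82.5 45.1]
eye [0.4829 0.2455 0.0486] 0.0017 [-86.2 402.8  48.6]
hook [0.5064 0.1087 0.0371] 0.0214 [-69.5 265.   37.1]
eyeg [0.4875 0.2187 0.0461] 0.0021 [-82.9 375.8  46.1]
hole z44 [-29.5 -81.6  44. ] [-29.7 -79.3  44. ]
post z52 [-26.8  90.3  52.5]
eye [0.48311355 0.24512155 0.046     ] [0.48072517 0.2466456  0.046     ]
hook [0.50709236 0.09746963 0.046     ] [0.51099199 0.11961558 0.046     ]
```

```bash
r='[14.6,31.1,-5,0,0,0.69,0]'; python3 -m crank '[[14.6,31.1,-5,0,0,0.69,0],[14.6,31.1,-5,0,0,0.69,0],[14.6,31.1,-5,0,0,0.69,0],[14.6,31.1,-5,0,0,0.69,0],[14.6,31.1,-5,0,0,0.69,0],[14.6,31.1,-5,0,0,0.69,0],[14.6,31.1,-5,0,0,0.69,0],[14.6,31.1,-5,0,0,0.69,0]]'
python3 -m crank '[[14.6,31.2,-5,0,0,0.685,0],[14.6,31.2,-5,0,0,0.685,0],[14.6,31.2,-5,0,0,0.685,0],[14.6,31.2,-5,0,0,0.685,0],[14.6,31.2,-5,0,0,0.685,0],[14.6,31.2,-5,0,0,0.685,0],[14.6,31.2,-5,0,0,0.685,0],[14.6,31.2,-5,0,0,0.685,0]]'
python3 - <<'E'
from h import *
s=ctrl.grab_frame("scene")[:,:,::-1];t=ctrl.grab_frame("top")[:,:,::-1]
cv2.imwrite("pics/m1s.png",s);cv2.imwrite("pics/m1t.png",t)
S=lambda x,y:(170+(x-400)/4,165+y/4);T=lambda x,y:(250+x/5,165+y/5)
p=[.5888,-.1525,.04914];M=R.from_euler('z',p[2]).as_matrix(); loc=lambda w:(M.T@(w-[p[0],p[1],0])*1e3).round(1)
print("punch",loc(onz("top",*T(245,68),.042)))
print("tip proj",proj("top",ctrl.read_state()["tool_pos"]))
st=ctrl.read_state();print(st["tool_pos"],R.from_rotvec(st["eef_rot"]).as_matrix()[:,1],st["grip_width"],st["ft_force"])
E
```

```text
clock: 0.9
tool_pos: [0.3608, -0.1632, 0.2525]
eef_rot: [-2.659, -1.666, -0.001]
ft_force: [0.3, -0.6, -0.3]
grip_width: 0.0428
finger_force: 0.0
clock: 1.7
tool_pos: [0.5068, 0.1472, 0.2011]
eef_rot: [-1.95, -2.459, 0.001]
ft_force: [0.5, -0.3, 0.7]
grip_width: 0.0424
finger_force: 0.0
punch [ 39.8 -42.5  42. ]
tip proj [194.42675121 212.5090713 ]
[0.50572539 0.14356343 0.20268363] [ 0.97468501  0.22356289 -0.00296044] 0.042645872519001836 [-0.15572986 -0.67091795  0.73378297]
```

```bash
python3 -m crank '[[0,0,-4,0,0,0,0],[0,0,-7,0,0,0,0],[0,0,-9,0,0,0,0],[0,0,-10.1,0,0,0,0],[0,0,-10.1,0,0,0,0]]'
python3 - <<'E'
from h import *
s=ctrl.grab_frame("scene")[:,:,::-1]
cv2.imwrite("pics/m2.png",crop(s,270,150,100,75,8)); print(ctrl.read_state()["tool_pos"])
E
```

```text
clock: 2.3
tool_pos: [0.5047, 0.1419, 0.1015]
eef_rot: [-1.961, -2.452, 0.004]
ft_force: [-0.0, 0.6, -0.1]
grip_width: 0.0429
finger_force: 0.0
[0.50573996 0.14234417 0.10302744]
```

View pics/m2.png

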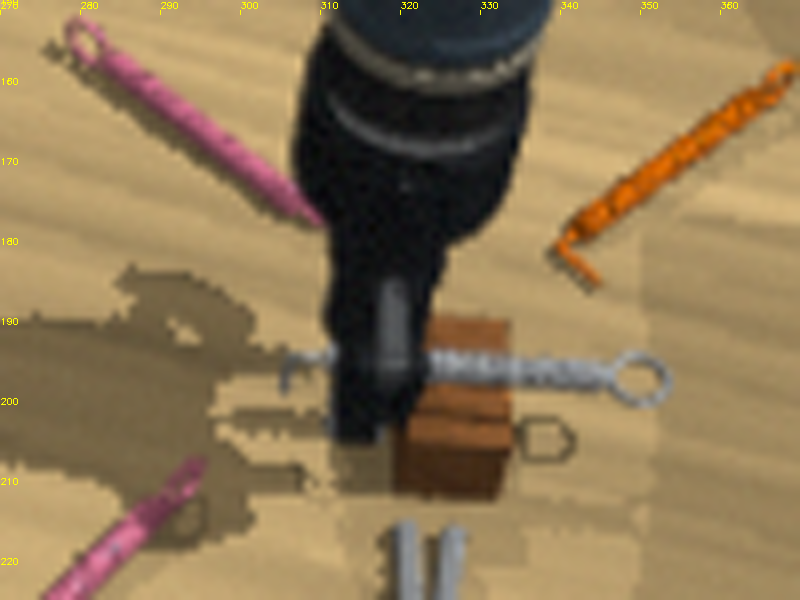

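The view shows the fingers straddling the grey spring at the hook turns (u≈315), with the pin at (305,197) and the cradle just to the right. I close the gripper and lift.

```bash
python3 -m crank '[[0,-0.1,-0.1,0,0,0,-1],[0,-0.1,-0.1,0,0,0,-1],[0,-0.1,-0.1,0,0,0,-1],[0,-0.1,-0.1,0,0,0,-1],[0,-0.1,-0.1,0,0,0,-1]]'
python3 -m crank '[[0,0,1,0,0,0,-1],[0,0,3,0,0,0,-1],[0,0,5,0,0,0,-1],[0,0,5,0,0,0,-1],[0,0,5,0,0,0,-1]]'
python3 - <<'E'
from h import *
s=ctrl.grab_frame("scene")[:,:,::-1]
cv2.imwrite("pics/m3.png",crop(s,270,130,100,75,8)); st=ctrl.read_state();print(st["tool_pos"],st["ft_force"],st["ft_torque"])
E
```

```text
clock: 2.85
tool_pos: [0.5068, 0.1425, 0.1036]
eef_rot: [1.958, 2.454, 0.002]
ft_force: [-2.5, -2.6, 6.3]
grip_width: 0.0106
finger_force: 61.6
clock: 3.35
tool_pos: [0.5063, 0.1428, 0.1522]
eef_rot: [1.959, 2.455, 0.002]
ft_force: [-0.7, -0.2, -0.3]
grip_width: 0.0107
finger_force: 60.8
[0.50562858 0.14268234 0.1511772 ] [ 0.04391483 -0.4076142  -0.08090891] [ 0.02622471  0.00454754 -0.02931098]
```

View pics/m3.png

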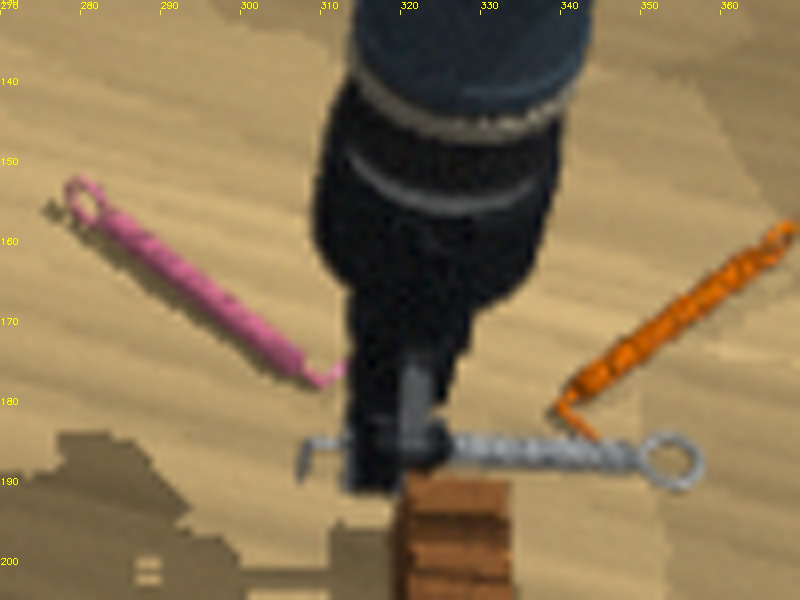

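The spring is lifted off level. The eye is at scene (353.7,187.5) and the pin tip at scene (307.7,189.8). Next I work out the pin offset from the tool and the shift needed to reach the hole.

```bash
python3 - <<'E'
from h import *
st=ctrl.read_state();t=st["tool_pos"]
e=onz("scene",353.75,187.5,t[2]-.0565); h=onz("scene",307.7,189.5,t[2]-.0565-.023)
top=ctrl.grab_frame("top"); cv2.imwrite("pics/t3.png",crop(top[:,:,::-1].copy(),150,190,80,60,8))
d=e-h; print(e,h,np.hypot(*d[:2]),"yaw",np.arctan2(-d[0],d[1]),"pin-tool",h-t, "tool y",R.from_rotvec(st["eef_rot"]).as_matrix()[:,1])
yw=.2254;u=np.array([-np.sin(yw),np.cos(yw)])
print("nominal pin", t[:2]-.025*u, "nominal eye",t[:2]+.105*u)
E
```

```text
[0.48064792 0.24702983 0.0946772 ] [0.509115   0.12055964 0.0716772 ] 0.129634417212626 yaw 0.2213993836192538 pin-tool [ 0.00348642 -0.0221227  -0.0795    ] tool y [ 9.74976442e-01  2.22306545e-01 -8.59015378e-04]
nominal pin [0.51121598 0.11831472] nominal eye [0.48216147 0.24502634]
```

View pics/t3.png

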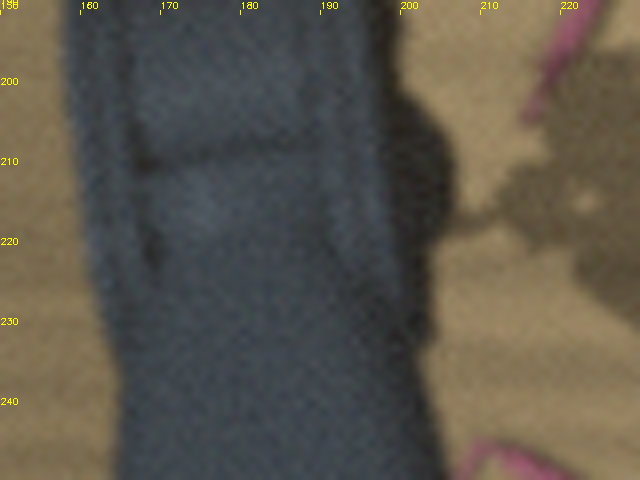

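The top view is blocked by the arm, so I carry the spring to above the hole and look again.

```bash
python3 -m crank '[[0,0,2,0,0,0,-1],[2,-5,2,0,0,-0.06,-1],[3,-10,2,0,0,-0.12,-1],[4,-15,2,0,0,-0.175,-1],[5,-20,2,0,0,-0.175,-1],[5.8,-24,2,0,0,-0.175,-1],[5.8,-28,2,0,0,-0.175,-1],[5.8,-31,2,0,0,-0.175,-1]]'
python3 -m crank '[[0,-2.5,0,0,0,0,-1],[0,-4.3,0,0,0,0,-1],[0,-4.3,-1,0,0,0,-1],[0,-4.3,-2,0,0,0,-1],[0,-4.3,-3,0,0,0,-1],[0,-4.3,-3,0,0,0,-1],[0,-4.3,-3,0,0,0,-1]]'
python3 - <<'E'
from h import *
s=ctrl.grab_frame("scene")[:,:,::-1].copy();cv2.imwrite("pics/s4f.png",s)
cv2.imwrite("pics/s4.png",crop(s,170,145,90,70,8)); st=ctrl.read_state();print(st["tool_pos"],st["ft_force"])
E
```

```text
clock: 4.25
tool_pos: [0.5631, -0.1699, 0.1699]
eef_rot: [-2.167, -2.271, 0.002]
ft_force: [-0.0, 0.6, 0.0]
grip_width: 0.0103
finger_force: 60.8
clock: 4.95
tool_pos: [0.5636, -0.2091, 0.141]
eef_rot: [-2.163, -2.276, 0.001]
ft_force: [0.3, 0.5, -0.7]
grip_width: 0.0106
finger_force: 60.8
[ 0.5640246  -0.20947424  0.14180452] [-0.91158571 -0.77901079 -0.5551391 ]
```

View pics/s4.png

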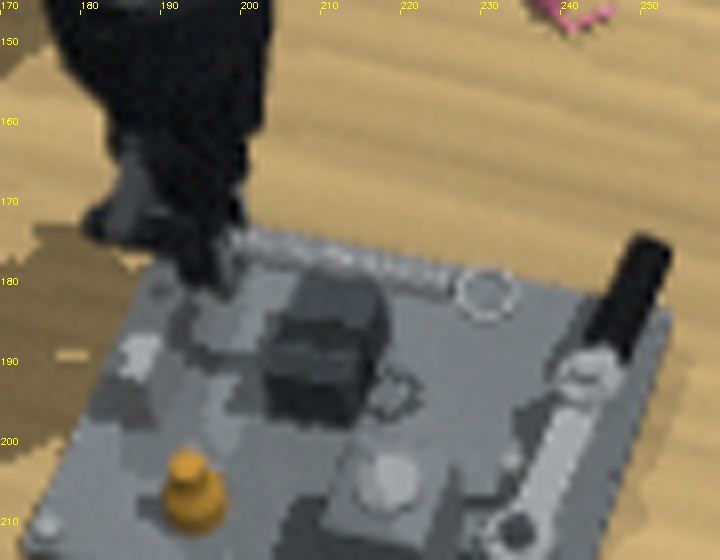

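The spring is above the bar, with its eye at (231,181.6). The hole is the dark spot at (189.8,181.3), and the pin is hidden behind the finger. I predict the pin from the eye and the tool yaw.

```bash
python3 - <<'E'
from h import *
st=ctrl.read_state();t=st["tool_pos"]
ty=R.from_rotvec(st["eef_rot"]).as_matrix()[:,1]; yw=np.arctan2(ty[1],ty[0]); u=np.array([-np.sin(yw),np.cos(yw)])
e=onz("scene",230.9,181.6,t[2]-.0565)[:2]
hole=onz("scene",189.75,181.25,.044)
print("tool",t,"yaw",yw,"eye",e,"eye off along/cross",(e-t[:2])@u,(e-t[:2])@ty[:2])
print("pin from eye",e-.13*u,"pin from tool23",t[:2]-.0235*u,"hole scene",hole)
print("px pin",proj("scene",[*(t[:2]-.0235*u),t[2]-.0805]))
E
```

```text
tool [ 0.5640246  -0.20947424  0.14180452] yaw 0.05027862033543136 eye [ 0.55739454 -0.10095279] eye off along/cross 0.1087175164985079 -0.0011676720111242684
pin from eye [ 0.563928   -0.23078851] pin from tool23 [ 0.56520565 -0.23294454] hole scene [ 0.5637403  -0.23538808  0.044     ]
px pin [189.45510314 178.30660907]
```

```bash
python3 -m crank '[[-0.05,-0.25,0,0,0,0,-1],[-0.05,-0.25,-0.5,0,0,0,-1],[-0.05,-0.25,-0.9,0,0,0,-1],[-0.05,-0.25,-1.1,0,0,0,-1],[-0.05,-0.25,-1.2,0,0,0,-1],[-0.05,-0.25,-1.3,0,0,0,-1],[-0.05,-0.25,-1.3,0,0,0,-1]]'
python3 -m crank '[[0,0,-0.1,0,0,0,-1],[0,0,-0.2,0,0,0,-1],[0,0,-0.2,0,0,0,-1]]'
python3 -m crank '[[0,0,-0.1,0,0,0,-1],[0,0,-0.2,0,0,0,-1],[0,0,-0.2,0,0,0,-1]]'
```

```text
clock: 5.7
tool_pos: [0.5634, -0.2129, 0.1288]
eef_rot: [-2.166, -2.275, 0.0]
ft_force: [-0.4, 0.4, -0.3]
grip_width: 0.0104
finger_force: 60.8
clock: 6.0
tool_pos: [0.5634, -0.2129, 0.1268]
eef_rot: [-2.166, -2.275, 0.0]
ft_force: [0.0, -0.1, -0.9]
grip_width: 0.0103
finger_force: 60.8
clock: 6.3
tool_pos: [0.5633, -0.2129, 0.1247]
eef_rot: [-2.166, -2.275, 0.0]
ft_force: [0.2, -0.2, -0.6]
grip_width: 0.0106
finger_force: 60.8
```

```bash
for i in 1; do python3 -m crank '[[0,0,-0.1,0,0,0,-1],[0,0,-0.15,0,0,0,-1],[0,0,-0.15,0,0,0,-1]]'; done
```

```text
clock: 6.6
tool_pos: [0.5634, -0.2129, 0.1233]
eef_rot: [-2.166, -2.275, 0.0]
ft_force: [-0.4, 0.2, -0.1]
grip_width: 0.0105
finger_force: 60.8
```

```bash
python3 -m crank '[[0,0,-0.1,0,0,0,-1],[0,0,-0.15,0,0,0,-1],[0,0,-0.15,0,0,0,-1]]'
```

```text
clock: 6.9
tool_pos: [0.5634, -0.2129, 0.1218]
eef_rot: [-2.166, -2.275, 0.0]
ft_force: [0.3, -0.4, 0.2]
grip_width: 0.0102
finger_force: 60.8
```

```bash
python3 -m crank '[[0,0,-0.1,0,0,0,-1],[0,0,-0.2,0,0,0,-1],[0,0,-0.2,0,0,0,-1]]'
```

```text
clock: 7.2
tool_pos: [0.5633, -0.2129, 0.1197]
eef_rot: [-2.166, -2.275, 0.0]
ft_force: [0.2, 0.2, -0.4]
grip_width: 0.0106
finger_force: 60.8
```

```bash
python3 -m crank '[[0,0,-0.1,0,0,0,-1],[0,0,-0.2,0,0,0,-1],[0,0,-0.2,0,0,0,-1]]'
```

```text
clock: 7.5
tool_pos: [0.5633, -0.2129, 0.1176]
eef_rot: [-2.166, -2.275, 0.0]
ft_force: [-0.8, 0.9, 0.2]
grip_width: 0.0107
finger_force: 60.8
```

```bash
python3 -m crank '[[0,0,-0.1,0,0,0,-1],[0,0,-0.2,0,0,0,-1],[0,0,-0.2,0,0,0,-1]]'
```

```text
clock: 7.8
tool_pos: [0.5634, -0.2129, 0.1157]
eef_rot: [-2.166, -2.275, 0.0]
ft_force: [0.1, -0.3, -0.1]
grip_width: 0.0106
finger_force: 60.8
```

```bash
python3 -m crank '[[0,0,-0.15,0,0,0,-1],[0,0,-0.3,0,0,0,-1],[0,0,-0.4,0,0,0,-1],[0,0,-0.4,0,0,0,-1]]'
```

```text
clock: 8.2
tool_pos: [0.5633, -0.2128, 0.1116]
eef_rot: [-2.166, -2.275, 0.0]
ft_force: [-0.0, -0.4, -0.4]
grip_width: 0.0102
finger_force: 60.8
```

```bash
python3 -m crank '[[0,0,-0.15,0,0,0,-1],[0,0,-0.3,0,0,0,-1],[0,0,-0.4,0,0,0,-1],[0,0,-0.4,0,0,0,-1]]'
```

```text
clock: 8.6
tool_pos: [0.5633, -0.2128, 0.1076]
eef_rot: [-2.166, -2.275, 0.0]
ft_force: [0.2, -0.0, 0.1]
grip_width: 0.0106
finger_force: 60.8
```

```bash
python3 -m crank '[[0,0.1,0,0,0,0,-1],[0,0.2,0,0,0,0,-1],[0,0.2,0,0,0,0,-1]]'
```

```text
clock: 8.9
tool_pos: [0.5635, -0.2108, 0.108]
eef_rot: [2.166, 2.275, 0.0]
ft_force: [0.7, 0.3, -0.3]
grip_width: 0.0107
finger_force: 60.8
```

Probing on for contact with the wall.

```bash
python3 -m crank '[[0,0.1,0,0,0,0,-1],[0,0.15,0,0,0,0,-1],[0,0.15,0,0,0,0,-1]]'
```

```text
clock: 9.2
tool_pos: [0.5635, -0.2093, 0.108]
eef_rot: [2.166, 2.275, 0.0]
ft_force: [-0.1, -0.7, -0.5]
grip_width: 0.0106
finger_force: 60.8
```

```bash
python3 - <<'E'
from h import *
s=ctrl.grab_frame("scene")[:,:,::-1].copy()
cv2.imwrite("pics/s5.png",crop(s,170,145,90,70,8)); st=ctrl.read_state();print(st["tool_pos"],st["ft_force"],st["ft_torque"])
E
```

```text
[ 0.5634961  -0.20938639  0.1079414 ] [-1.49724347 -0.00811386 -1.2092982 ] [0.00633096 0.00536074 0.00367468]
```

View pics/s5.png

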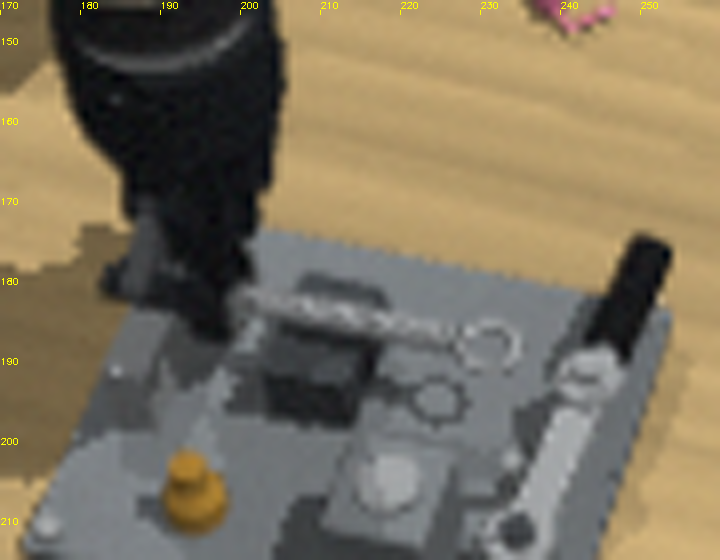

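The spring is low over the saddle and the eye is at (231,187.5). The hole is hidden by the fingers, so I keep feeling for its wall.

```bash
python3 -m crank '[[0,0.1,0,0,0,0,-1],[0,0.1,0,0,0,0,-1]]'
```

```text
clock: 9.45
tool_pos: [0.5635, -0.209, 0.1079]
eef_rot: [2.166, 2.274, -0.002]
ft_force: [0.5, -2.1, -1.6]
grip_width: 0.0105
finger_force: 60.7
```

```bash
python3 -m crank '[[0,0.1,0,0,0,0,-1],[0,0.1,0,0,0,0,-1]]'
```

```text
clock: 9.65
tool_pos: [0.5635, -0.2088, 0.1079]
eef_rot: [2.166, 2.272, -0.004]
ft_force: [0.0, -5.1, -2.3]
grip_width: 0.0104
finger_force: 60.5
```

```bash
python3 -m crank '[[0,-0.37,0,0,0,0,-1],[0,-0.37,0,0,0,0,-1],[0.1,-0.37,0,0,0,0,-1],[0.2,-0.37,0,0,0,0,-1],[0.2,-0.37,0,0,0,0,-1]]'
```

```text
clock: 10.15
tool_pos: [0.5652, -0.2107, 0.1078]
eef_rot: [-2.165, -2.275, 0.0]
ft_force: [-2.0, 0.5, 0.4]
grip_width: 0.0107
finger_force: 60.9
```

```bash
python3 -m crank '[[0.1,0,0,0,0,0,-1],[0.15,0,0,0,0,0,-1],[0.15,0,0,0,0,0,-1]]'
```

```text
clock: 10.45
tool_pos: [0.5656, -0.2108, 0.1074]
eef_rot: [-2.165, -2.273, 0.003]
ft_force: [-5.0, 1.1, 1.4]
grip_width: 0.0104
finger_force: 61.0
```

The pin meets the wall in both y and x, so it is in the hole. I centre it and lower it fully.

```bash
python3 -m crank '[[-0.35,0,0,0,0,0,-1],[-0.35,0,-0.15,0,0,0,-1],[-0.35,0,-0.3,0,0,0,-1],[-0.35,0,-0.4,0,0,0,-1],[-0.35,0,-0.4,0,0,0,-1]]'
```

```text
clock: 10.95
tool_pos: [0.5638, -0.2111, 0.1039]
eef_rot: [2.166, 2.275, 0.001]
ft_force: [-0.7, 0.7, -0.3]
grip_width: 0.0109
finger_force: 60.8
```

```bash
python3 -m crank '[[0,0,-0.1,0,0,0,-1],[0,0,-0.15,0,0,0,-1],[0,0,-0.15,0,0,0,-1]]'
```

```text
clock: 11.25
tool_pos: [0.5638, -0.2112, 0.1037]
eef_rot: [2.165, 2.275, 0.001]
ft_force: [-2.2, 0.6, 4.6]
grip_width: 0.0107
finger_force: 61.5
```

```bash
python3 -m crank '[[0,0,0.1,0,0,0,-0.6],[0,0,0.1,0,0,0,0],[0,0,0.1,0,0,0,0],[0,0,0.1,0,0,0,0],[0,0,2,0,0,0,0],[0,0,5,0,0,0,0],[-0.2,4,5,0,0,0,0],[-0.4,8.1,5,0,0,0,0]]'
python3 -m crank '[[0,0,0,0,0,0,0],[0,0,0,0,0,0,0]]'
python3 - <<'E'
from h import *
s=ctrl.grab_frame("scene")[:,:,::-1].copy()
cv2.imwrite("pics/s6.png",crop(s,170,145,90,70,8)); st=ctrl.read_state();print(st["tool_pos"],st["ft_force"],st["grip_width"])
E
```

```text
clock: 12.05
tool_pos: [0.5604, -0.1307, 0.154]
eef_rot: [2.167, 2.27, 0.003]
ft_force: [0.3, 1.2, 0.1]
grip_width: 0.043
finger_force: 0.0
clock: 12.25
tool_pos: [0.5594, -0.1294, 0.1523]
eef_rot: [2.164, 2.277, -0.001]
ft_force: [1.1, -0.1, -1.1]
grip_width: 0.0427
finger_force: 0.0
[ 0.55949292 -0.13019114  0.15221392] [ 0.38772691 -0.46703049 -0.44879455] 0.04283821478622298
```

View pics/s6.png

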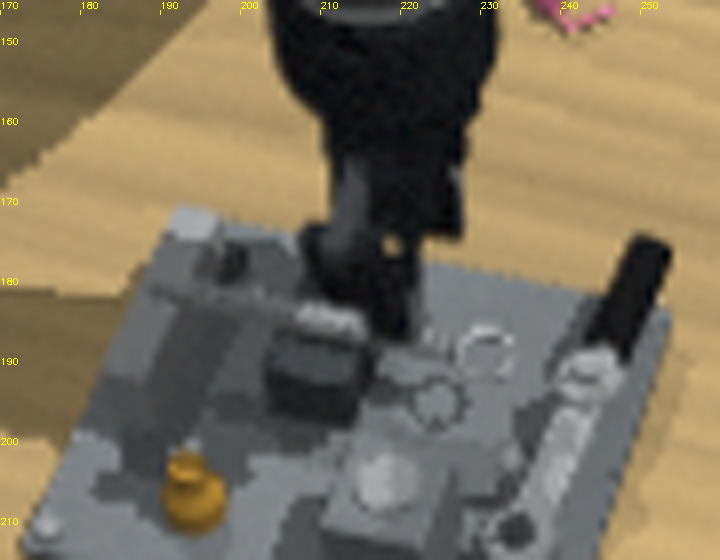

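The spring lies from the hole (189.5,181.5) to its eye at (230.9,188.8), and the post head is at (243.5,191.3). I work out the relative pull.

```bash
python3 - <<'E'
from h import *
st=ctrl.read_state();t=st["tool_pos"]
e=onz("scene",230.9,188.75,.046)[:2]; ho=onz("scene",189.5,181.7,.046)[:2]
p=onz("scene",243.4,191.2,.0525)[:2]
print("eye",e,"hole",ho,"post",p,"eye-hole",np.linalg.norm(e-ho),"post-eye",p-e,np.linalg.norm(p-e),"post-hole",np.linalg.norm(p-ho))
print("tool",t,"eye-tool",e-t[:2])
for o in (s:=[]): pass
# robust post head centroid from first image and now (bright head)
im=cv2.imread("pics/scene0.png"); g=cv2.cvtColor(im,6)[183:200,236:252]; print(g)
c=[.5888,-.1525];a=.04914
for q in (0,.05,.1,.15):
    l=np.array([45-75*np.cos(q),83+75*np.sin(q)])/1e3
    w=[c[0]+l[0]*np.cos(a)-l[1]*np.sin(a),c[1]+l[0]*np.sin(a)+l[1]*np.cos(a)]; print(q,w,proj("scene",[*w,.0525]),proj("top",[*w,.0525]))
E
```

```text
eye [ 0.55515141 -0.10405977] hole [ 0.56693068 -0.23452274] post [ 0.55727396 -0.06331271] eye-hole 0.1309936610972192 post-eye [0.00212256 0.04074706] 0.04080230288740552 post-hole 0.17148214889633823
tool [ 0.55949292 -0.13019114  0.15221392] eye-tool [-0.00434151  0.02613137]
[[114 114 103  99 102 101  64  56  47  20  13  21  24  25  17  56]
 [ 99 100 101 100  99  94  63  53  24  20  19  23  18  17  23  95]
 [102 101 100 100 101  63  58  42  22  23  17  22  18  17  47 104]
 [100 101 102 103  95  65  54  27  18  19  18  21  20  21  72  95]
 [101 102  99  97  65  56  55  23  24  47  26  22  19  45  96 102]
 [101 101 100  64  56  63  69  66  75 104  72  29  18  80  99 101]
 [ 99 102  92  62  66  98 125 135 132 135 134  53  26  98 102 105]
 [101  98  62  59 110 119 129 131 130 134 131  70  65  97 102 108]
 [ 99 100  64  74 117  84 109 119 124 122 128 119 104 103 100 101]
 [101 101  73  91  89  87  85  85  98 128 132 123 101 103 105  97]
 [101  98  96  87 122 134 132 131 129 130 128 107 100 101 108  92]
 [ 93  92  62  53  95 121 127 124 125 125 111 104 101 100  99 116]
 [ 62  55  58  67  89  97 103 102 112 101  99  99 103 104  97 132]
 [ 56  55  56 107 131 134 121 111 133 106 100 101 103 109  92 135]
 [ 57  58  60 138 135 133 134 134 115 102 100 103 102  99 116 137]
 [ 58  55  97 129 134 133 134 134  94  99 102 101 102  88 124 131]
 [ 57  62 144 135 133 134 134 128 103 102 102 102 103  90 125 131]]
0 [np.float64(0.5547592350752409), np.float64(-0.07107379829970396)] [241.20442757 189.94294027] [263.69641426 200.93507232]
0.05 [np.float64(0.5546687282955455), np.float64(-0.06732528138238064)] [242.40023332 190.21435332] [262.57919927 200.9776482 ]
0.1 [np.float64(0.5547656823872822), np.float64(-0.06357692568144654)] [243.5777186  190.53417155] [261.46093518 200.96466603]
0.15 [np.float64(0.555049855015714), np.float64(-0.059838100134048056)] [244.73425443 190.90178082] [260.34446724 200.89615566]
```

```bash
python3 -m crank '[[-0.1,-0.1,-2,0,0,0,0],[-0.1,-0.1,-3.5,0,0,0,0],[-0.1,-0.1,-4.6,0,0,0,0],[-0.1,-0.1,-4.6,0,0,0,0],[-0.1,-0.1,-4.6,0,0,0,-1],[-0.1,-0.1,-4.6,0,0,0,-1],[-0.1,-0.1,-4.6,0,0,0,-1],[-0.1,-0.1,-4.6,0,0,0,-1]]'
python3 -m crank '[[0,0,0,0,0,0,-1],[0,0,0,0,0,0,-1]]'
```

```text
clock: 13.1
tool_pos: [0.5591, -0.1314, 0.1074]
eef_rot: [2.165, 2.274, 0.001]
ft_force: [0.2, -0.7, 0.8]
grip_width: 0.0103
finger_force: 61.8
clock: 13.3
tool_pos: [0.5591, -0.1313, 0.1073]
eef_rot: [2.165, 2.274, 0.001]
ft_force: [0.8, -0.9, 1.8]
grip_width: 0.0101
finger_force: 62.0
```

```bash
python3 -m crank '[[0,0.4,0.1,0,0,0,-1],[0,0.8,0.2,0,0,0,-1],[0,1.2,0.3,0.02,0,0,-1],[0,1.2,0.3,0.02,0,0,-1]]'
```

```text
clock: 13.7
tool_pos: [0.5584, -0.1195, 0.1094]
eef_rot: [-2.157, -2.265, -0.021]
ft_force: [-0.3, -3.3, -1.0]
grip_width: 0.0101
finger_force: 61.6
```

```bash
python3 -m crank '[[0,0.2,0.3,0.02,0,0,-1],[0,0.3,0.7,0.04,0,0,-1],[0,0.4,1.0,0.06,0,0,-1],[-0.05,0.8,1.1,0.06,0,0,-1],[-0.1,1.2,1.1,0.06,0,0,-1],[-0.1,1.6,1.1,0.06,0,0,-1],[-0.1,1.6,1.1,0.06,0,0,-1]]'
python3 - <<'E'
from h import *
s=ctrl.grab_frame("scene");cv2.imwrite("pics/g1.png",s[:,:,::-1])
st=ctrl.read_state();print(st["tool_pos"],R.from_rotvec(st["eef_rot"]).as_matrix()[:,2],st["ft_force"])
print(cv2.cvtColor(s,cv2.COLOR_RGB2GRAY)[178:200,228:252])
E
```

```text
clock: 14.4
tool_pos: [0.5575, -0.1044, 0.1203]
eef_rot: [-2.129, -2.235, -0.087]
ft_force: [1.4, -8.5, -2.9]
grip_width: 0.0107
finger_force: 61.3
[ 0.55751594 -0.10458056  0.12036241] [-8.78394368e-05  7.73469133e-02 -9.97004236e-01] [-0.07226322 -8.06073955 -3.09181541]
[[ 12  16  21  16  21  24  34  51 125 156 159 159 158 160 158 160 160 161
  155  61  25  21  28  24]
 [ 20  19  22  18  15  22  52  99 148 154 156 154 158 158 160 159 158 156
  119  44  25  26  30  21]
 [ 19  20  16  22  16  20  47  61 128 135 145 136 147 154 152 153 155 150
   72  29  26  31  20  27]
 [ 17  18  21  15  15  21  15  58 115 125 125 133 130 132 134 125 123 112
   46  23  26  29  23  22]
 [ 30  14  21  18  24  27  17  50 112 124 125 124 123 127 119  85  79  39
   22  27  25  26  23  27]
 [ 39  18  20  14  23  34  19  19 108 126 127 126 125 125  86  76  60  28
   23  29  25  25  22  64]
 [ 30  27  30  18  22  29  35  31 100 123 126 135 132 128  96  79  40  26
   23  28  30  25  31 104]
 [ 26  22  29  21  28  57  72  80  91 123 132 161 146 131 120  97  39  25
   24  27  16  20  51 108]
 [ 25  27  24  25 
[... 696 characters left out ...]
80 113 117 119 117 119 124 125 124 119  85 131 143 143 141 140 142
  155 124 111 109 118  96]
 [ 76  79  88  88  90  81  77 120 119 116  83  74 104 131 136 134 137 133
  129 112 108 110 109 123]
 [ 78  90 121 127 126  97  78 114  87  78  78  82  97 105 111 112 123 109
  104 109 109 109 107 145]
 [ 76 124 126 127 125 126  84  76  79  80  77 118 142 144 132 122 145 112
  108 108 106 115 102 144]
 [ 79 116 126 128 130 127  85  77  80  77  80 153 145 144 142 149 126 109
  109 110 110 108 126 151]
 [ 93  81 116 121 120 121  86  77  79  76 110 140 142 143 145 155 112 110
  110 109 110  95 137 142]
 [130  97  89  92  90  88  85  75  74  82 158 145 142 145 143 138 119 111
  111 112 112  98 134 140]]
```

```bash
python3 -m crank '[[0,0.3,0,0,0,0,-1],[-0.05,0.6,0,0,0,0,-1],[-0.1,0.9,0,0,0,0,-1],[-0.1,0.9,0,0,0,0,-1],[-0.1,0.9,0,0,0,0,-1]]'
python3 - <<'E'
from h import *
s=ctrl.grab_frame("scene")[:,:,::-1].copy()
cv2.imwrite("pics/g2.png",crop(s,215,170,45,35,16))
st=ctrl.read_state();t=st["tool_pos"];M=R.from_rotvec(st["eef_rot"]).as_matrix();z=M[:,2];f=np.cross(M[:,1],z)
f=f*np.sign(f[1]); e=t+.0613*z+.0263*f; print(t,st["ft_force"],"eye",e,proj("scene",e),"post px",proj("scene",[.555,-.0635,.0525]))
E
```

```text
clock: 14.95
tool_pos: [0.5568, -0.0964, 0.1205]
eef_rot: [-2.131, -2.235, -0.085]
ft_force: [0.2, -9.1, -2.7]
grip_width: 0.0106
finger_force: 61.3
[ 0.55682477 -0.09649053  0.12055756] [-0.02054388 -9.43876577 -3.54112179] eye [ 0.55561775 -0.06566511  0.06141607] [242.74088084 188.81450569] post px [243.57770182 190.60040805]
```

View pics/g2.png

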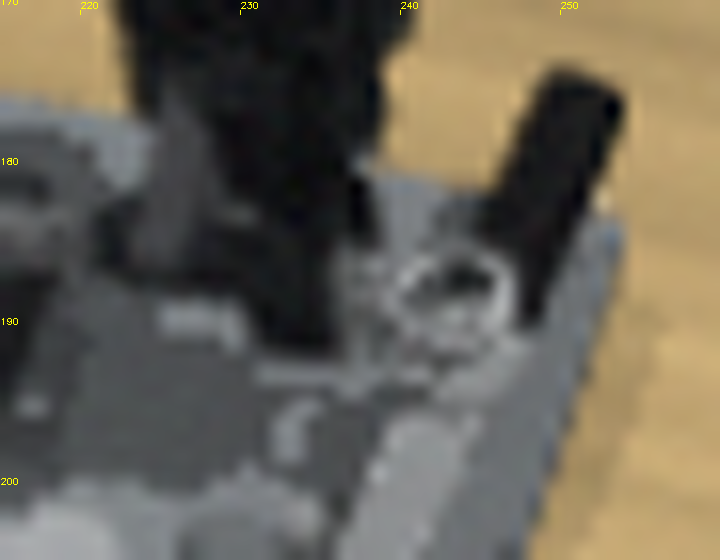

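The ring is over the post, centred at (243.4,188.6), and the lit head shows inside its lower part at about (243.5,190). I compute the offset.

```bash
python3 - <<'E'
from h import *
e=onz("scene",243.4,188.6,.0614)
for px in ((243.4,190.),(243.8,190.4)): print(e,onz("scene",*px,.0525)-e)
E
```

```text
[ 0.55427459 -0.06404228  0.0614    ] [-0.00124449 -0.00066602 -0.0089    ]
[ 0.55427459 -0.06404228  0.0614    ] [-0.00017908  0.00094654 -0.0089    ]
```

```bash
python3 -m crank '[[0,0.02,-0.3,0,0,0,-1],[0,0.02,-0.6,0,0,0,-1],[0,0.02,-0.8,0,0,0,-1],[0,0.02,-0.8,0,0,0,-1]]'
```

```text
clock: 15.4
tool_pos: [0.5575, -0.0971, 0.1139]
eef_rot: [-2.134, -2.237, -0.085]
ft_force: [0.7, -8.9, 1.4]
grip_width: 0.0105
finger_force: 62.0
```

```bash
python3 -m crank '[[0,0,-0.15,0,0,0,-1],[0,0,-0.3,0,0,0,-1],[0,0,-0.3,0,0,0,-1]]'
```

```text
clock: 15.7
tool_pos: [0.5577, -0.0969, 0.111]
eef_rot: [-2.134, -2.237, -0.086]
ft_force: [1.2, -9.7, 1.6]
grip_width: 0.0109
finger_force: 62.2
```

```bash
python3 -m crank '[[0,0,-0.15,0,0,0,-1],[0,0,-0.3,0,0,0,-1],[0,0,-0.3,0,0,0,-1]]'
```

```text
clock: 16.0
tool_pos: [0.5576, -0.0969, 0.1081]
eef_rot: [-2.134, -2.237, -0.086]
ft_force: [0.0, -8.6, 0.4]
grip_width: 0.0103
finger_force: 62.6
```

```bash
python3 - <<'E'
from h import *
s=ctrl.grab_frame("scene");cv2.imwrite("pics/g3.png",s[:,:,::-1])
st=ctrl.read_state();t=st["tool_pos"];M=R.from_rotvec(st["eef_rot"]).as_matrix();z=M[:,2];f=np.cross(M[:,1],z)
f=f*np.sign(f[1]); e=t+.0613*z+.0263*f; print(t,st["ft_force"],st["ft_torque"],"eye",e,proj("scene",e))
np.set_printoptions(linewidth=200)
print(cv2.cvtColor(s,cv2.COLOR_RGB2GRAY)[182:200,232:252])
E
```

```text
[ 0.55760082 -0.09687911  0.10812425] [ 0.67173644 -8.5448505   1.03903862] [-2.28321343  0.02006002 -0.08180571] eye [ 0.55653238 -0.06615695  0.04892639] [242.61006976 191.48898578]
[[ 19  18  15  19  35  69  98 120 128 126 121  85  82  38  18  27  28  29  26  26]
 [ 22  18  16  18  23  87 113 124 127 127  85  80  61  23  28  24  30  29  24  62]
 [ 17  22  19  16  21   8 105 125 125 118  85  78  35  20  27  23  23  24  21 104]
 [ 13  18  21  23  19  19  81 122 128  85  82  61  19  25  26  28  24  19  50 111]
 [ 23  16  10  24  23  17  61 120 121  85  78  39  20  23  27  29  25  21  79 100]
 [ 32  20  21  20  35  21  63 112  85  81  84  48  37  51  36  27  23  47 105 111]
 [ 25  27  17  33  67  60  89  88 105 111 110  94  89 114  82  29  21  87 109 110]
 [ 26  27  21  56  89 101 117 100 163 154 127 137 135 142 150  61  30 103 110 113]
 [ 20  28  25  53  86  98  93 139 136 127 137 140 144 113 147  79  73 107 109 117]
 [ 28  24  20  43  82  91  73 144 112  82 121 130 134  89 156 133 112 110 109 108]
 [ 21  26  21  46  77  89  82 127 110  98  86  86 111 115 156 136 112 110 111 105]
 [ 16  17  20  33  71  93 114  85 143 140 129 126 147 170 137 116 109 112 117 101]
 [ 33  27  21  33  68  92  78  79  75 110 137 139 135 109 126 112 111 109 108 125]
 [ 66  55  44  53  74  78  79  81  97 104  89  82 122 116 105 109 111 112 105 143]
 [ 79  80  78  77  77  77  78 120 141 144 134 121 144 113 107 110 110 117 101 142]
 [ 77  76  79  77  76  76  81 152 148 145 145 145 124 111 108 109 111 108 127 151]
 [ 91  80  79  64  73  76 110 141 144 146 145 145 106 108 110 111 108  95 134 142]
 [122  96  76  64  62  64 157 146 142 145 144 138 120 112 111 113 111 100 140 138]]
```

```bash
python3 -m crank '[[0,0,-0.15,0,0,0,-1],[0,0,-0.3,0,0,0,-1],[0,0,-0.3,0,0,0,-1]]'
```

```text
clock: 16.35
tool_pos: [0.5578, -0.097, 0.1069]
eef_rot: [-2.135, -2.237, -0.086]
ft_force: [-2.5, -8.5, 6.5]
grip_width: 0.0107
finger_force: 63.4
```

```bash
python3 -m crank '[[0,-0.15,0,-0.02,0,0,-1],[0,-0.3,0,-0.04,0,0,-1],[0,-0.3,0,-0.04,0,0,-1]]'
```

```text
clock: 16.65
tool_pos: [0.5582, -0.0994, 0.1072]
eef_rot: [-2.154, -2.258, -0.045]
ft_force: [-1.7, -7.9, 6.8]
grip_width: 0.01
finger_force: 63.4
```

```bash
python3 -m crank '[[0,-0.1,0.1,0,0,0,-1],[0,-0.1,0.1,0,0,0,-0.3],[0,-0.1,0.1,0,0,0,-0.1],[0,-0.1,0.1,0,0,0,-0.1],[0,-0.1,0.1,0,0,0,-0.1]]'
python3 - <<'E'
from h import *
s=ctrl.grab_frame("scene");cv2.imwrite("pics/g4.png",s[:,:,::-1])
st=ctrl.read_state();print(st["tool_pos"],st["ft_force"])
np.set_printoptions(linewidth=200)
print(cv2.cvtColor(s,cv2.COLOR_RGB2GRAY)[182:200,230:252])
E
```

```text
clock: 17.15
tool_pos: [0.5561, -0.0972, 0.1039]
eef_rot: [-2.145, -2.254, -0.046]
ft_force: [-0.2, -0.2, -0.0]
grip_width: 0.0381
finger_force: 0.0
[ 0.55618782 -0.09729535  0.10398432] [-0.67095472  1.31556885  0.06901135]
[[ 15  13   9  20  21  25  23  15  15  70  77  74  35  24  26  27  24  26  49 127 152 156]
 [ 15  20  18  17  18  23  24  14  12  74  77  64  27  21  30  28  23  22  37 129 143 144]
 [ 17  14  18  23  18  24  20  15  10  57  76  61  23  20  28  25  24  24  63 111 136 139]
 [ 23  21  23  23  23  27  12  11  13  53  74  41  23  17  24  23  22  37 105  96 117 116]
 [ 37  54  29  25  23  44  35  20  17  51  63  27  22  19  24  23  19  48 105 110 102 105]
 [ 55 109  46  23  23  96  84  57  75  88  87  70  71  71  44  24  23  86 108 110 111 111]
 [ 27  80  38  25  26 112 121 112 142 139 127 141 142 143 104  35  43 104 112 108 108 111]
 [ 26  18  23  20  26 103 129 130 102 126 120 139 147 134 140  69  72 106 108 112 112 114]
 [ 25  30  22  20  27  71 151  92 129  90 133 138 144 142 142 114 113 109 112 111 112 128]
 [ 22  30  24  15  30  54 138 113 106  89  93 115 142 126 137 139 115 111 109 111 110 109]
 [ 25  26  26  28  61  96  98 119 123 122 123 117 151 125 136 130 111 111 111 109 112 102]
 [ 22  25  25  43  84 108  74  87 131 160 160 185 138 139 136 123 112 111 110 111 118 100]
 [ 20  22  31  45  75  71  60  57  79  73  74 126 132 133 121 111 109 109 111 110 112 126]
 [ 22  19  25  32  67  74  63  59 122 101  96 103 104 111 111 109 109 110 109 112 105 144]
 [  8  16  21  24  67  91  64  70 135 146 143 145 150 124 112 107 108 109 111 121 101 150]
 [  8  13  20  20  70 114  72 100 139 145 146 145 159 115 108 110 110 110 110 111 127 169]
 [ 42  39  32  30  68  77  62 121 144 142 145 145 132 114 108 109 108 109 114  98 133 158]
 [ 96  93  84  59  72  78  73 138 145 145 145 147 120 110 107 111 111 112 123 100 141 157]]
```

```bash
python3 -m crank '[[0,0,1,0,0,0,0],[0,0,3,0,0,0,0],[0,0,6,0,0,0,0],[0,0,10,0,0,0,0],[-4,0,14,0,0,0,0],[-8,0,16,0,0,0,0],[-12,0,16,0,0,0,0],[-16,0,16,0,0,0,0]]'
python3 -m crank '[[-4,4,0,0,0,0,0],[-4,8,0,0,0,0,0],[-4,12,0,0,0,0,0],[-4,16,0,0,0,0,0],[-4,20,0,0,0,0,0],[-4,20,0,0,0,0,0]]'
python3 - <<'E'
from h import *
np.set_printoptions(linewidth=220)
s=ctrl.grab_frame("scene");cv2.imwrite("pics/g5.png",s[:,:,::-1]);t=ctrl.grab_frame("top");cv2.imwrite("pics/g5t.png",t[:,:,::-1])
g=cv2.cvtColor(s,cv2.COLOR_RGB2GRAY);print(g[184:198,228:250]);print(g[176:190,184:200])
print(cv2.cvtColor(t,cv2.COLOR_RGB2GRAY)[192:212,256:282])
a=cv2.imread("pics/scene0.png")[:,:,::-1];d=np.abs(a.astype(int)-s).max(2)>50
n,_,S,C=cv2.connectedComponentsWithStats(d.astype(np.uint8)); print([(tuple(S[i]),) for i in range(1,n) if S[i][4]>15])
E
```

```text
clock: 18.0
tool_pos: [0.3956, -0.0979, 0.2668]
eef_rot: [-2.149, -2.258, -0.048]
ft_force: [-0.4, 0.3, 0.7]
grip_width: 0.0427
finger_force: 0.0
clock: 18.6
tool_pos: [0.3556, 0.1061, 0.2654]
eef_rot: [-2.137, -2.263, -0.049]
ft_force: [0.9, -0.5, -0.9]
grip_width: 0.0425
finger_force: 0.0
[[119 120 119 117 117 118 117 117 119 120  80  74  74  55  24  23  26  25  19  20  61 105]
 [122 118 119 119 117 117 117 117 120 110  78  73  71  35  13  23  22  27  23  35  98  88]
 [130 109 124 122 120 119 119 118 118  81  72  77  65  21  22  20  21  23  15  44  98 102]
 [151 137 150 142 130 121 126 117 117  87  93  97  88  72  80  75  41  25  22  76 100 102]
 [134 123 125 144 133 129 152 121 117 111 139 132 120 147 155 155 105  36  41  97 103 104]
 [ 92 104 117 106 117 123 139 112 137 126  95 124 125 154 159 142 151  74  66 101 101 105]
 [ 94  90  89  95  95  89  93  92 165  94 122 101 152 153 152 142 154 122 105 104 103 104]
 [120 121 106 115  91  90  85  73 149 113 104 100 101 119 143 121 151 154 112 103 103 102]
 [118 120 119 116 118 119 120 118 100 126 136 120 119 108 158 121 150 138 109 10
[... 4292 characters left out ...]
, np.int32(3575)),), ((np.int32(99), np.int32(98), np.int32(7), np.int32(5), np.int32(22)),), ((np.int32(223), np.int32(99), np.int32(68), np.int32(33), np.int32(1072)),), ((np.int32(242), np.int32(174), np.int32(7), np.int32(9), np.int32(31)),), ((np.int32(245), np.int32(174), np.int32(9), np.int32(16), np.int32(50)),), ((np.int32(211), np.int32(183), np.int32(8), np.int32(4), np.int32(18)),), ((np.int32(319), np.int32(194), np.int32(18), np.int32(4), np.int32(51)),), ((np.int32(338), np.int32(195), np.int32(12), np.int32(6), np.int32(26)),), ((np.int32(295), np.int32(201), np.int32(17), np.int32(4), np.int32(46)),), ((np.int32(334), np.int32(202), np.int32(8), np.int32(6), np.int32(20)),)]
```

```bash
python3 - <<'E'
from h import *
c=np.array([.5888,-.1525]);a=.04914
W=lambda x,y:[c[0]+(x*np.cos(a)-y*np.sin(a))/1e3,c[1]+(x*np.sin(a)+y*np.cos(a))/1e3]
print("eye pred home",proj("scene",W(-30,77.5)+[.046]),"if high",proj("scene",W(-30,77.5)+[.0545]))
def hd(f):
    g=cv2.cvtColor(cv2.imread(f),6); m=(g[170:198,235:258]<35).astype(np.uint8)
    n,l,S,C=cv2.connectedComponentsWithStats(m); i=1+S[1:,4].argmax(); print(f,S[i],C[i]+[235,170]); return C[i]+[235,170]
for f in("pics/scene0.png","pics/g4.png","pics/g5.png"):
    u=hd(f); w=onz("scene",*u,.044)[:2]; q=w-W(45,83); print("lever ang",np.arctan2(-(q@[-np.sin(a),np.cos(a)])*-1,-(q@[np.cos(a),np.sin(a)])),np.linalg.norm(q))
E
```

```text
eye pred home [239.51800276 190.86163924] if high [239.41540317 189.18427602]
pics/scene0.png [ 8  5 11 15 75] [248.26666667 181.72      ]
lever ang 0.09117650690287635 0.1172029316283917
pics/g4.png [ 0  0  6 17 73] [236.82191781 177.08219178]
lever ang -0.22366040288709332 0.12880428079531966
pics/g5.png [ 6  4  9 14 69] [245.63768116 180.63768116]
lever ang 0.014353954054024507 0.11881753283705865
```

```bash
python3 -c "
from bench import ctrl
print(ctrl.close_job())"
```

```text
the job is handed in; nothing more can be done
None
```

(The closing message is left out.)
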